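Hold tube stock in the sawing jig for cutting a ring blank

TASK

The next ring blank is to be sawn from the brass tube, so get the tube ready in the sawing jig and hold it there for the saw: lay it across both rests, one end square against the length stop, and then press it with one firm slanting push of the fingers (forwards and down at about 45 degrees, some 10 N) so that it bears on the fence and on the rests together. Push on the long part of the tube over the long rest, two centimetres or more clear of the saw slot, leave the set length stop and the things lying around where they are, and finish while you are still holding the push.

Things in the scene. Friction and masses are not known exactly. Their poses are not given: they have to be found in the camera images.
- tube: plain round brass tube, loose, 20 mm outside diameter (about 16 mm bore), 150 mm long, about 0.14 kg; origin at the middle of its length on its axis (10 mm above what it lies on), its y axis runs along the tube; both ends are alike. It lies flat on the bench, either left or right of the jig, and can roll.
- jig: low sawing jig fixed to the bench, fence at its far side. Origin on the bench top under the base plate; x from the open front to the fence (away from the robot, turned up to 0.3 rad), y left along the fence, z up. Base plate x -60 to +50, y -75 to +75, 10 mm high; on it two rests, the fence, the length stop. A seated tube lies along y with its axis at x = +10, z = 36 mm
- jig_rests: the two flat aluminium rests, same origin and axes as the jig; top at z = 26 mm, x -40 to +20 mm; long rest y -75 to +7 mm, short rest y +23 to +75 mm, a 16 mm chip gap between them. Deep enough to lay the tube down ahead of the fence (axis at x = -18 mm) with 28 mm for a finger behind it; the tube then rolls to the fence when pushed
- jig_fence: the upright steel fence of the jig, same origin and axes as the jig; its face towards the robot is at x = +20 mm, 14 mm thick, top at z = 42 mm (16 mm above the rests), whole length of the jig with a 4 mm slot for the saw at y = +15 mm
- saw_slot (a point): point at the saw slot, at y = +15 mm in the jig, at the place of a seated tube's axis (x = +10 mm, z = 36 mm)
- stop_face (a point): point on the length stop's face that looks to -y of the jig, where a seated tube's axis meets it; 18 to 38 mm left of the saw slot. The stop is a dark steel block over the short rest and astride the fence, 16 mm long, x -34 to +40 mm, top of its screw at z = 64 mm; clamped, holds 30 N. A seated tube's middle lies 75 mm to the -y side; its other end juts 22 to 42 mm out of the jig
- pliers_flat: bystander: flat-nose pliers lying on the other side of the jig than the tube, 140 x 44 x 10 mm
- lid_black: bystander: round black jar lid, 52 mm across, 16 mm high, in front of the jig to the right

How it is judged:
By the outcome, as a careful person would: the job done as asked, in the order asked, and still so for the second after the job is handed in, while the arm keeps its last pose, push and grip.
It also fails if it takes over 54 s, if anything falls off the work surface, if the arm or the gripper's body presses on something with over 40 N, if the wrist force passes 120 N, or if a joint passes its speed limit or range.

ROBOT

A 6-joint arm with a two-finger parallel gripper is mounted at the origin on a cart in front of the work surface, level with it; the furniture and walls round the work are solid. World frame = base frame: x ahead of the robot, y to its left, z up, the work surface at z = 0. Lengths are in m, angles in rad, forces in N, time in s.
With the tool pointing down it reaches from about 0.275 to 0.825 m from the base axis. Payload 4.9 kg.
Tool frame: the origin (TCP) lies at the very end of the fingers, on their centre line; the grasp point (between the pads) lies 19 mm behind it; z points along the fingers, y is the line along which they close (so a half turn about z gives the same grasp; the last joint's range is limited). The gripper opens to 85 mm and grips with 20 to 120 N. Pads are 22 mm wide; open, the fingers measure 114 mm over their backs; the gripper's body (76 mm by 85 mm) begins 54 mm behind the grasp point. The pads swing forward as they close: fully open they stand 13 mm farther back than shut.
Start: joints at [1.185, 0.326, -0.193, 1.052, 0, 1.437], TCP at [0.137, 0.533, 0.207] pointing down, gripper open.
Joint ranges: [-2.65, 2.65], [-0.97, 1.79], [-1.3, 1.35], [-1.93, 2.1], [-1.47, 1.37], [-3.14, 3.14]. Speed limits (rad/s): [2.57, 2.57, 3.14, 3.14, 3.14, 3.14].

INTERFACE

Orientations are given as a unit quaternion [x, y, z, w].
In Python, from rig import manip gives the robot as it stands.
- The arm moves only by the tool play_rows, never from a script. Its argument "commands" is a list of rows, each a list of 7 numbers: the shift along the tool's x, y, z as a fraction of full scale, then the turn, a rotation vector about the tool's x, y, z as a fraction of full scale, then the opening, from -1 (shut) to 1 (fully open). A call has 1 to 12 rows; each row shifts and turns the commanded pose from where the row before left it, along the tool's axes as they then stand; what a row does not reach is not made up. Full scale, the value 1, is 0.02 m for a shift and 0.15 rad for a turn. A row lasts 1/8 s, in which the tool goes at most 62.5 mm and 10.7 degrees, less where a joint would pass 70% of its speed; a pose out of reach is approached as far as the arm can. A call with a number of a shift or a turn outside -1 to 1 is refused whole. A call with a gripper value outside its range is refused whole. The fingers move at their own pace and stop on an object; "force" is the grip in N (left out, the last holds). Time passes only in rows, so rows that do not move let the fingers close. It gives the time, the measured TCP pose, the force, the opening and the grip force at its end, in the units of the state.
- manip.get_state(): the state, without advancing time (a new reading comes with each control period).
- manip.camera(name): name is "scene" or "top" or "wrist"; returns (picture, depth): 420x560x3 uint8, blue, green, red; 420x560 float32, m along the optical axis (not along the pixel's ray), 0 where there is no reading.
- manip.calibration(name): a dict with "mtx" (3x3 intrinsics, pixels), "rvec" (rotation vector, rad) and "tvec" (3), from world to camera coordinates, as OpenCV has them; the wrist camera has in their place "tool_from_camera" (4x4, takes a point from camera to tool coordinates, whose origin is the TCP and whose axes are the flange's). Camera axes: x right, y down, z forward; pixel columns grow to the right and rows downward; lengths in m; the calibration is good to about 2 mm. A picture is of the moment at which its call begins: read the wrist's pose just before it. calibration takes no time and is no camera call.
- manip.hand_in(): hands the job in; it is judged then, once.
The state is a dict: "time_s": time; "q": joint angles; "joint_vel": joint speeds; "effort": joint torques, N m; "ee_pos": TCP position; "ee_rot": TCP orientation; "wrist_force": force on the tool from outside, world axes, zero at the start; "ft_torque": the same for the moment, N m; "opening": opening from 0.0 (shut) to 1.0 (fully open); "finger_force": force on a finger pad.
Only numpy, scipy, OpenCV 4.12 (cv2) and the standard library are available. Lean on these libraries where they do the work, as an engineer would, in place of code of your own. Each camera call takes 0.05 s, during which the arm holds its last target. There are 200 camera calls.

## Working session

There is one attempt and no reset: what is moved stays moved. The work goes in short steps, Python scripts to look and compute and a tool call to move; the robot and the scene stay as the last step left them, time stands still between calls to the robot, and variables do not carry over. Pictures are saved under pics/ and viewed, at most 10 in all, crops included, and the job is handed in when it is done.

Besides the shell and the picture viewer there is one more tool, called after "Call:" as name(argument=value, ...) on one line, values as JSON. play_rows: Moves the arm, as the interface text tells. Shift numbers are shares of 0.02 m and turn numbers shares of 0.15 rad, none past 1 either way. Its arguments: {"type":"object","properties":{"commands":{"type":"array","items":{"type":"array","items":{"type":"number"}}},"force":{"type":"number"}},"required":["commands"]}

```bash
ls; mkdir -p pics; python3 - <<'E'
from rig import manip
import cv2,numpy as np
s=manip.get_state();print({k:np.round(v,3).tolist() for k,v in s.items()})
for n in("top","scene"):
    p,d=manip.camera(n);cv2.imwrite(f"pics/{n}0.png",p);np.save(f"pics/{n}0.npy",d);c=manip.calibration(n);print(n,{k:np.round(v,3).tolist() for k,v in c.items()})
print(manip.calibration("wrist"))
E
```

```text
pics
{'time_s': 0.0, 'q': [1.185, 0.327, -0.194, 1.052, -0.0, 1.437], 'joint_vel': [-0.001, -0.002, 0.001, 0.001, -0.0, 0.001], 'effort': [0.001, -44.34, 26.244, 0.015, -0.0, 0.0], 'ee_pos': [0.137, 0.532, 0.206], 'ee_rot': [0.126, 0.992, -0.001, -0.0], 'wrist_force': [-0.801, -1.902, 0.47], 'ft_torque': [0.042, -0.031, -0.031], 'finger_force': 0.0, 'opening': 0.999}
top {'mtx': [[397.374, 0.0, 273.686], [0.0, 397.374, 205.003], [0.0, 0.0, 1.0]], 'rvec': [2.171, -2.224, 0.076], 'tvec': [0.045, 0.476, 0.96]}
scene {'mtx': [[385.013, 0.0, 277.1], [0.0, 385.013, 208.961], [0.0, 0.0, 1.0]], 'rvec': [2.383, -0.584, 0.224], 'tvec': [-0.381, 0.248, 0.927]}
{'mtx': array([[363.71996429,   0.        , 280.80577119],
       [  0.        , 363.71996429, 214.34932953],
       [  0.        ,   0.        ,   1.        ]]), 'tool_from_camera': array([[-8.84289415e-05, -9.47434046e-01, -3.19951121e-01,
         8.19387899e-02],
       [ 9.99999446e-01,  2.51820303e-04, -1.02206868e-03,
         5.87440662e-04],
       [ 1.04891286e-03, -3.19951034e-01,  9.47433499e-01,
        -1.66681608e-01],
       [ 0.00000000e+00,  0.00000000e+00,  0.00000000e+00,
         1.00000000e+00]])}
```

View pics/top0.png

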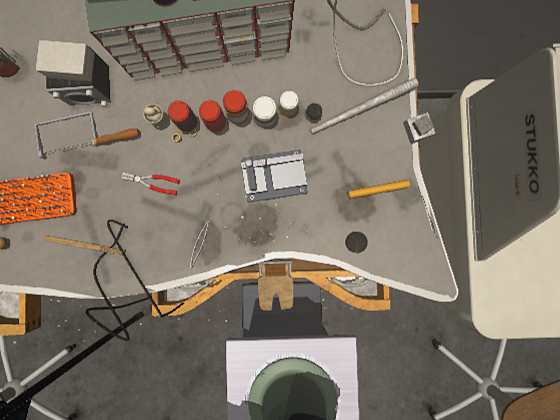

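View pics/scene0.png

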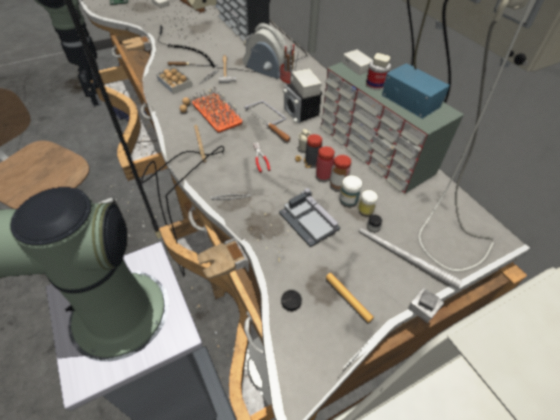

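The top view shows the tube (348–410, 188) right of the jig (242–310, 150–202), the lid at (356, 242) and the pliers at (150, 183).

```bash
cat > h.py <<'E'
import cv2,numpy as np
from rig import manip
from scipy.spatial.transform import Rotation as R
def pose(n,s=None):
    """K, world_from_cam R, cam centre"""
    c=manip.calibration(n)
    if n=="wrist":
        T=np.eye(4);T[:3,:3]=R.from_quat(s["ee_rot"]).as_matrix();T[:3,3]=s["ee_pos"];T=T@c["tool_from_camera"];return c["mtx"],T[:3,:3],T[:3,3]
    M=cv2.Rodrigues(np.array(c["rvec"],float))[0];return c["mtx"],M.T,-M.T@np.ravel(c["tvec"])
def onplane(P,uv,z):
    K,M,o=P;uv=np.atleast_2d(uv).astype(float);r=np.c_[uv,np.ones(len(uv))]@np.linalg.inv(K).T@M.T
    return o+r*((z-o[2])/r[:,2])[:,None]
def proj(P,X):
    K,M,o=P;c=(np.atleast_2d(X)-o)@M@K.T;return c[:,:2]/c[:,2:]
E
python3 - <<'E'
from h import *
p=cv2.imread("pics/top0.png");d=np.load("pics/top0.npy");P=pose("top")
h=cv2.cvtColor(p,cv2.COLOR_BGR2HSV)
m=cv2.inRange(h,(12,120,90),(30,255,255));m[:160]=0;m[215:]=0;m[:,:330]=0;m[:,420:]=0
c=max(cv2.findContours(m,0,1)[0],key=cv2.contourArea);r=cv2.minAreaRect(c);b=onplane(P,cv2.boxPoints(r),.01)
print("tube",b.round(4).tolist(),b.mean(0))
m=cv2.inRange(h,(0,0,0),(180,90,60));m[:225]=0;m[260:]=0;m[:,:335]=0;m[:,375:]=0
c=max(cv2.findContours(m,0,1)[0],key=cv2.contourArea);print("lid",onplane(P,cv2.minEnclosingCircle(c)[0],.016))
print("depth tube mid, bench", d[188,379],d[215,330])
cv2.imwrite("pics/jig0.png",cv2.resize(p[140:215,225:325],None,fx=8,fy=8,interpolation=cv2.INTER_CUBIC))
E
```

```text
tube [[0.5088, -0.1484, 0.01], [0.533, -0.3016, 0.01], [0.5128, -0.3044, 0.01], [0.4887, -0.1513, 0.01]] [ 0.51084659 -0.22642284  0.01      ]
lid [[ 0.38262069 -0.16516913  0.016     ]]
depth tube mid, bench 0.9735997 0.9878099
```

View pics/jig0.png

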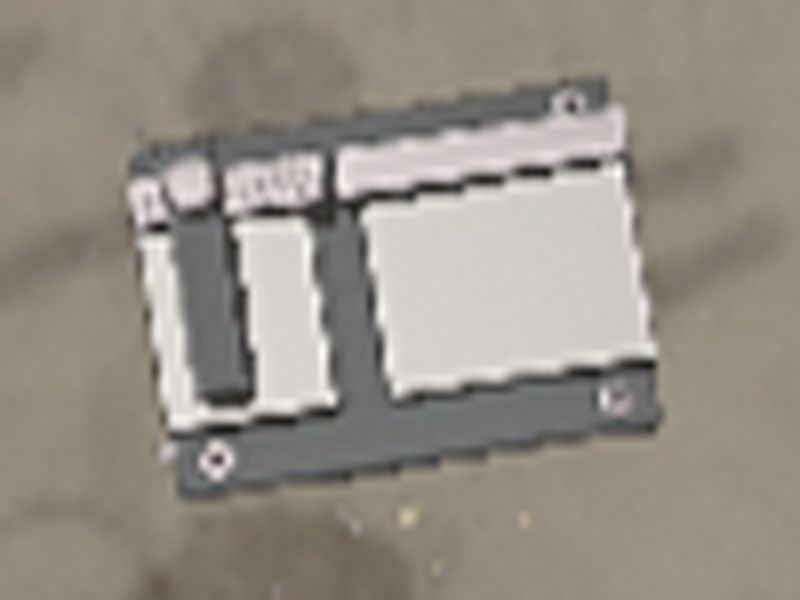

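The crop shows the jig. Its long rest is on the right (corners (393,397), (657,358)), and the dark stop block has its right-hand face at about x=245 in the crop. Next I fit the jig pose from these corners.

```bash
python3 - <<'E'
from h import *
P=pose("top")
C=[((180,497),-60,75,.01),((657,432),-60,-75,.01),((605,80),50,-75,.01),((130,145),50,75,.01),
((393,397),-40,7,.026),((657,358),-40,-75,.026),((172,430),-40,75,.026),((335,403),-40,23,.026),((628,110),34,-75,.042),((340,150),34,13,.042)]
W=np.array([onplane(P,np.array(c[0])/8+np.array([225,140])-.44,c[3])[0,:2] for c in C]);J=np.array([c[1:3] for c in C])/1000.
a=J-J.mean(0);b=W-W.mean(0);th=np.arctan2((a[:,0]*b[:,1]-a[:,1]*b[:,0]).sum(),(a*b).sum())
Rm=np.array([[np.cos(th),-np.sin(th)],[np.sin(th),np.cos(th)]]);o=W.mean(0)-Rm@J.mean(0)
print("jig",o,th);print(((W-o)@Rm*1000-J*1000).round(1).tolist())
for uv in ((253,400),(237,225)):
  for z in(.026,.05):print(uv,z,((onplane(P,np.array(uv)/8+np.array([225,140])-.44,z)[0,:2]-o)@Rm*1000).round(1))
E
```

```text
jig [0.55492307 0.03137413] 0.1171862038238927
[[0.0, -0.2], [-0.7, 1.6], [-0.1, 1.6], [0.3, 0.2], [-0.1, -0.9], [0.5, 0.0], [-0.7, -1.3], [0.6, 0.7], [0.1, -0.5], [0.1, -1.3]]
(253, 400) 0.026 [-35.1  48.2]
(253, 400) 0.05 [-37.5  47.7]
(237, 225) 0.026 [18.5 45.6]
(237, 225) 0.05 [14.7 45.2]
```

Call:
play_rows(commands=[[0,0,0,0,0,0.97,1],[0,0,0,0,0,0.97,1],[0,0,0,0,0,0.97,1],[0,0,0,0,0,0.97,1],[0,0,0,0,0,0.97,1],[0,0,0,0,0,0.97,1],[0,0,0,0,0,0.97,1],[0,0,0,0,0,0.95,1],[-0.96,0.3,0,0,0,0,1],[-0.96,0.3,0,0,0,0,1],[-0.96,0.3,0,0,0,0,1],[-0.96,0.3,0,0,0,0,1]])

```text
time_s: 1.6
ee_pos: [0.1734, 0.4593, 0.2069]
ee_rot: [0.649, 0.761, 0.0, 0.0]
wrist_force: [0.8, -0.3, 0.6]
opening: 0.999
finger_force: 0.0
```

Call:
play_rows(commands=[[-0.96,0.3,0,0,0,0,1],[-0.96,0.3,0,0,0,0,1],[-0.96,0.3,0,0,0,0,1],[-0.96,0.3,0,0,0,0,1],[-0.96,0.3,0,0,0,0,1],[-0.96,0.3,0,0,0,0,1],[-0.96,0.3,0,0,0,0,1],[-0.96,0.3,0,0,0,0,1],[-0.96,0.3,0,0,0,0,1],[-0.96,0.3,0,0,0,0,1],[-0.96,0.3,0,0,0,0,1],[-0.96,0.3,0,0,0,0,1]])

```text
time_s: 3.1
ee_pos: [0.2805, 0.2432, 0.207]
ee_rot: [0.649, 0.761, 0.0, 0.0]
wrist_force: [0.3, 0.9, 0.0]
opening: 0.995
finger_force: 0.0
```

Call:
play_rows(commands=[[-0.96,0.3,0,0,0,0,1],[-0.96,0.3,0,0,0,0,1],[-0.96,0.3,0,0,0,0,1],[-0.96,0.3,0,0,0,0,1],[-0.96,0.3,0,0,0,0,1],[-0.96,0.3,0,0,0,0,1],[-0.96,0.3,0,0,0,0,1],[-0.96,0.3,0,0,0,0,1],[-0.96,0.3,0,0,0,0,1],[-0.96,0.3,0,0,0,0,1],[-0.96,0.3,0,0,0,0,1],[-0.96,0.3,0,0,0,0,1]])

```text
time_s: 4.6
ee_pos: [0.3874, 0.0271, 0.207]
ee_rot: [0.649, 0.761, 0.0, 0.0]
wrist_force: [0.3, 0.5, -0.4]
opening: 1.0
finger_force: 0.0
```

```bash
cat >> h.py <<'E'
def go(target,yaw,s=None):
    """print remaining shift (tool axes, units of 0.02 m) and turn (units of .15 rad); tool y at yaw, z down"""
    s=s or manip.get_state();M=R.from_quat(s["ee_rot"]).as_matrix()
    D=np.array([[-np.sin(yaw),np.cos(yaw),0],[np.cos(yaw),np.sin(yaw),0],[0,0,-1]]).T
    print("t",round(s["time_s"],2),"pos",np.round(s["ee_pos"],4),"shift",((np.array(target)-s["ee_pos"])@M/.02).round(2),"shift after turn",((np.array(target)-s["ee_pos"])@D/.02).round(2),"turn",(R.from_matrix(M.T@D).as_rotvec()/.15).round(2),"F",np.round(s["wrist_force"],1),"op",round(float(s["opening"]),3),"ff",s["finger_force"])
E
python3 -c "
from h import *
go([.511,-.226,.12],.157)"
```

```text
t 4.6 pos [0.3874 0.0271 0.207 ] shift [-13.47   4.11   4.35] shift after turn [-13.46   4.12   4.35] turn [0. 0. 0.] F [ 0.3  0.5 -0.4] op 1.0 ff 0.0
```

Call:
play_rows(commands=[[-1,0.3,0,0,0,0,1],[-1,0.3,0,0,0,0,1],[-1,0.3,0,0,0,0,1],[-1,0.3,0,0,0,0,1],[-1,0.3,0,0,0,0,1],[-1,0.3,0,0,0,0,1],[-1,0.3,0,0,0,0,1],[-1,0.3,0.4,0,0,0,1],[-1,0.3,0.8,0,0,0,1],[-1,0.3,1,0,0,0,1],[-1,0.3,1,0,0,0,1],[-1,0.3,1,0,0,0,1]])

```text
time_s: 6.1
ee_pos: [0.4966, -0.1986, 0.1215]
ee_rot: [0.649, 0.761, -0.0, -0.0]
wrist_force: [0.7, -0.7, -0.3]
opening: 1.002
finger_force: 0.0
```

Call:
play_rows(commands=[[-1,0.3,0.2,0,0,0,0.2],[-0.5,0.2,0,0,0,0,0.2],[0,0,0,0,0,0,0.2]])

```text
time_s: 6.48
ee_pos: [0.5118, -0.2264, 0.1195]
ee_rot: [0.649, 0.761, 0.0, 0.001]
wrist_force: [0.7, 0.7, 0.4]
opening: 0.601
finger_force: 0.0
```

```bash
python3 - <<'E'
from h import *
s=manip.get_state();p,d=manip.camera("wrist");cv2.imwrite("pics/w1.png",p);P=pose("wrist",s)
h=cv2.cvtColor(p,cv2.COLOR_BGR2HSV);m=cv2.inRange(h,(12,120,90),(30,255,255))
c=max(cv2.findContours(m,0,1)[0],key=cv2.contourArea);r=cv2.minAreaRect(c);b=onplane(P,cv2.boxPoints(r),.01)
print(cv2.boxPoints(r).round().tolist(),b.round(4).tolist(),b.mean(0))
go([.511,-.226,.12],.157)
E
```

```text
[[265.0, 99.0], [291.0, 99.0], [291.0, 289.0], [265.0, 289.0]] [[0.489, -0.1518, 0.01], [0.5076, -0.1489, 0.01], [0.5334, -0.3028, 0.01], [0.5113, -0.3063, 0.01]] [ 0.51034229 -0.22742737  0.01      ]
t 6.53 pos [ 0.5114 -0.2258  0.1195] shift [-0.01 -0.02 -0.03] shift after turn [-0.01 -0.02 -0.03] turn [0.   0.   0.01] F [ 0.4 -1.1 -0.3] op 0.599 ff 0.0
```

View pics/w1.png

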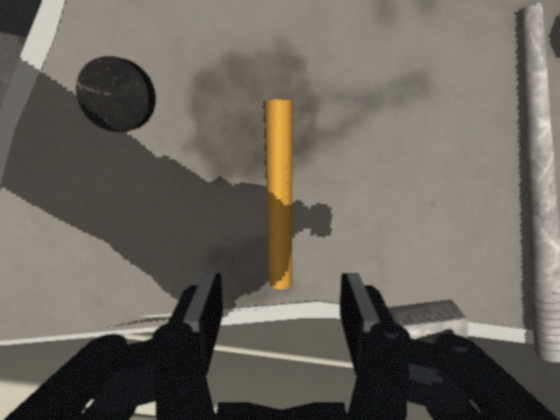

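The tube lies centred between the fingers (columns 265–291, rows 99–289) and parallel to them, so I descend and grip.

Call:
play_rows(commands=[[0,-0.03,0.9,0,0,0,0.2],[0,0,0.9,0,0,0,0.2],[0,0,0.9,0,0,0,0.2],[0,0,0.9,0,0,0,0.2],[0,0,0.9,0,0,0,0.2],[0,0,0.6,0,0,0,0.2],[0,0,0.4,0,0,0,0.2],[0,0,0.25,0,0,0,0.2],[0,0,0,0,0,0,-1],[0,0,0,0,0,0,-1],[0,0,0,0,0,0,-1],[0,0,0,0,0,0,-1]], force=40)

```text
time_s: 8.02
ee_pos: [0.5105, -0.2257, 0.0041]
ee_rot: [0.649, 0.761, 0.0, 0.0]
wrist_force: [0.3, -0.2, 0.4]
opening: 0.002
finger_force: 0.0
```

Call:
play_rows(commands=[[0,0,0,0,0,0,-1],[0,0,0,0,0,0,-1]])

```text
time_s: 8.28
ee_pos: [0.5104, -0.2256, 0.0039]
ee_rot: [0.649, 0.761, -0.0, 0.0]
wrist_force: [-0.8, 0.2, -0.1]
opening: -0.002
finger_force: 0.0
```

```bash
python3 - <<'E'
from h import *
s=manip.get_state();p,d=manip.camera("wrist");cv2.imwrite("pics/w2.png",p)
q,_=manip.camera("top");cv2.imwrite("pics/top2.png",q)
h=cv2.cvtColor(q,cv2.COLOR_BGR2HSV)
m=cv2.inRange(h,(12,120,90),(30,255,255));m[:140]=0;m[235:]=0;m[:,:310]=0;m[:,440:]=0
for c in cv2.findContours(m,0,1)[0]:
  if cv2.contourArea(c)>20: print(onplane(pose("top"),cv2.boxPoints(cv2.minAreaRect(c)),.01).round(4).tolist())
cv2.imwrite("pics/c2.png",np.hstack([p,cv2.resize(q[120:270,300:400],(280,420))])[:, :800])
E
```

```text
[[0.5093, -0.1485, 0.01], [0.52, -0.2229, 0.01], [0.4998, -0.2255, 0.01], [0.4892, -0.1512, 0.01]]
```

View pics/c2.png

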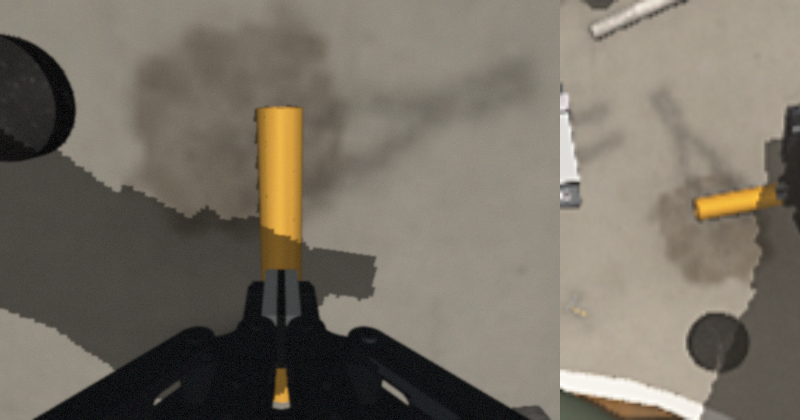

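The picture shows the tube where it was, at (280, 107–270) with its near end at (282, 390). The fingers are shut over its line, with no grip. I'll check the heights with the depth image.

```bash
python3 - <<'E'
from h import *
s=manip.get_state();P=pose("wrist",s);p,d=manip.camera("wrist");K,M,o=P
T=R.from_quat(s["ee_rot"]).as_matrix()
for u,v in [(280,120),(280,160),(280,200),(280,240),(280,262),(272,272),(290,272),(272,285),(290,285),(272,310),(290,310),(255,300),(307,300),(281,300),(281,330),(281,380),(282,400),(350,150)]:
    X=o+M@(np.linalg.inv(K)@[u,v,1])*d[v,u];print((u,v),d[v,u].round(4),X.round(4),"tool",((X-s["ee_pos"])@T).round(4),p[v,u])
print(s["opening"],s["finger_force"],s["wrist_force"])
E
```

```text
(280, 120) 0.146 [ 0.4992 -0.1548  0.0201] tool [ 0.0717  0.0002 -0.0162] [ 71 180 233]
(280, 160) 0.1515 [ 0.5018 -0.1708  0.0198] tool [ 0.0555  0.0001 -0.0159] [ 77 182 235]
(280, 200) 0.1571 [ 0.5045 -0.1879  0.0198] tool [ 0.0381  0.0001 -0.0159] [ 74 181 234]
(280, 240) 0.1622 [ 0.5074 -0.2061  0.0205] tool [ 0.0198  0.0001 -0.0167] [ 39  88 118]
(280, 262) 0.1669 [ 0.5092 -0.2173  0.0195] tool [ 0.0084  0.0001 -0.0156] [ 39  88 118]
(272, 272) 0.1524 [ 0.5055 -0.2154  0.0339] tool [ 0.0109 -0.0032 -0.0301] [69 67 63]
(290, 272) 0.1511 [ 0.5128 -0.2136  0.0351] tool [ 0.0115  0.0043 -0.0312] [69 69 65]
(272, 285) 0.1416 [ 0.5057 -0.215   0.0452] tool [ 0.0112 -0.003  -0.0414] [66 65 64]
(290, 285) 0.1415 [ 0.5126 -0.2139  0.0454] tool [ 0.0112  0.004  -0.0415] [71 69 69]
(272, 310) 0.1252 [ 0.5061 -0.2149  0.0625] tool [ 0.0113 -0.0026 -0.0586] [70 68 68]
(290, 310) 0.1239 [ 0.512  -0.2132  0.0636] tool [ 0.012   0.0036 -0.0597] [68 67 64]
(255, 300) 0.1388 [ 0.5    -0.22    0.0496] tool [ 0.0072 -0.0094 -0.0457] [17  8 10]
(307, 300) 0.1388 [ 0.5196 -0.2169  0.0495] tool [ 0.0072  0.0105 -0.0457] [26 18 22]
(281, 300) 0.1317 [ 0.5092 -0.2146  0.0557] tool [ 0.011   0.0005 -0.0519] [15 16 14]
(281, 330) 0.1243 [ 0.5101 -0.2202  0.0655] tool [ 0.0054  0.0005 -0.0616] [19 23 23]
(281, 380) 0.1878 [ 0.5202 -0.2834  0.0201] tool [-0.0586  0.0006 -0.0162] [ 36  85 115]
(282, 400) 0.193 [ 0.5229 -0.2971  0.0193] tool [-0.0725  0.0011 -0.0154] [ 72 169 223]
(350, 150) 0.17 [ 5.339e-01 -1.645e-01 -1.000e-04] tool [0.0566 0.0328 0.004 ] [112 123 130]
0.0015600842386290002 0.0 [-0.27121176 -0.33717066  0.31363526]
```

```bash
python3 - <<'E'
from h import *
s=manip.get_state();P=pose("wrist",s);p,d=manip.camera("wrist");K,M,o=P
T=R.from_quat(s["ee_rot"]).as_matrix()
for u in (258,268,273,290,295,308):
  for v in range(262,290,2):
    X=o+M@(np.linalg.inv(K)@[u,v,1])*d[v,u];t=((X-s["ee_pos"])@T*1000).round(1)
    if t[2]<-20 and d[v,u]>0: print((u,v),t,"world z",X[2].round(4));break
E
```

```text
(258, 282) [  7.1  -9.1 -31.7] world z 0.0356
(268, 270) [ 11.7  -4.9 -29.8] world z 0.0336
(273, 270) [ 11.3  -2.8 -28.9] world z 0.0328
(290, 270) [ 11.2   4.4 -28.8] world z 0.0326
(295, 270) [ 10.7   6.5 -27.9] world z 0.0318
(308, 282) [  7.5  11.8 -32.4] world z 0.0363
```

The depth shows the shut fingertips ending about 28 mm short of the reported TCP, so they are above the tube at z≈0.032. I'll open and go lower in small steps, watching the force.

Call:
play_rows(commands=[[0,0,-0.2,0,0,0,0.2],[0,0,0,0,0,0,0.2],[0,0,0,0,0,0,0.2],[0,0,0,0,0,0,0.2],[0,0,0.3,0,0,0,0.2],[0,0,0.4,0,0,0,0.2],[0,0,0.3,0,0,0,0.2],[0,0,0.2,0,0,0,0.2]])

```text
time_s: 9.48
ee_pos: [0.51, -0.2254, -0.0169]
ee_rot: [0.649, 0.761, -0.0, -0.0]
wrist_force: [0.5, 0.2, 0.5]
opening: 0.6
finger_force: 0.0
```

```bash
python3 - <<'E'
from h import *
s=manip.get_state();P=pose("wrist",s);p,d=manip.camera("wrist");cv2.imwrite("pics/w3.png",p);K,M,o=P
T=R.from_quat(s["ee_rot"]).as_matrix();print(s["opening"],s["ee_pos"],s["wrist_force"])
v,u=np.mgrid[0:420,0:560];r=np.stack([u,v,np.ones_like(u)],-1)@np.linalg.inv(K).T*d[...,None]
X=o+r@M.T;t=(X-s["ee_pos"])@T
dark=(p.max(2)<90)&(d>0)&(abs(t[...,0])<.02)&(abs(t[...,1])<.06)&(X[...,2]<.05)&(abs(t[...,1])>.013)
print("lowest dark",np.percentile(X[dark][:,2],[0,1,5]) if dark.any() else None)
for sg in(-1,1):
  k=dark&(t[...,1]*sg>0)&(X[...,2]>.004);
  if k.any():print(sg,"y range",t[k][:,1].min(),t[k][:,1].max(),"zmin tool",t[k][:,2].max())
E
```

```text
0.6001640663238241 [ 0.51000238 -0.22542371 -0.01687533] [0.51383166 0.21295585 0.48870066]
lowest dark [-0.00264    -0.00178572 -0.001335  ]
-1 y range -0.042526072641305715 -0.024949373701090096 zmin tool -0.0265474599740869
1 y range 0.02554482606110178 0.039785875522232374 zmin tool -0.027129042471868453
```

View pics/w3.png

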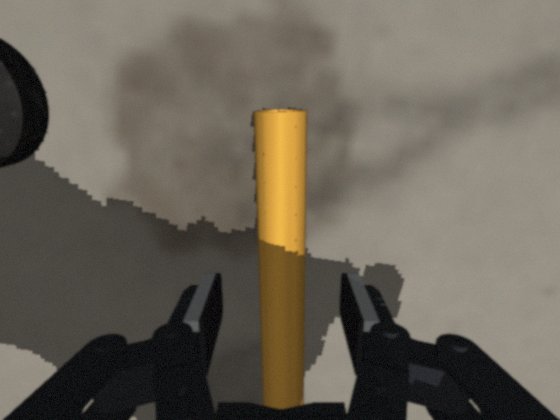

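Fingers straddle the tube (column 282) evenly and the tips are about 1 cm up. I go a little lower and close.

Call:
play_rows(commands=[[0,0,0.2,0,0,0,0.2],[0,0,0.1,0,0,0,0.2],[0,0,0,0,0,0,-1],[0,0,0,0,0,0,-1],[0,0,0,0,0,0,-1],[0,0,0,0,0,0,-1]], force=40)

```text
time_s: 10.28
ee_pos: [0.5106, -0.2257, -0.0218]
ee_rot: [0.649, 0.761, 0.0, 0.0]
wrist_force: [0.1, -0.3, 2.7]
opening: 0.215
finger_force: 39.1
```

Gripped (opening 0.215, 39 N). Now lift, turn 0.04 rad, and carry to the lane ahead of the fence with about 10 mm to spare before the stop.

Call:
play_rows(commands=[[0,0,-0.4,0,0,0,-1],[0,0,-0.8,0,0,0.13,-1],[0,0,-1,0,0,0.14,-1],[0,0,-0.9,0,0,0,-1]])

```text
time_s: 10.78
ee_pos: [0.5107, -0.2258, 0.0416]
ee_rot: [0.665, 0.747, 0.0, 0.0]
wrist_force: [-0.2, 0.4, -1.9]
opening: 0.217
finger_force: 39.1
```

Call:
play_rows(commands=[[0.5,0.15,0,0,0,0,-1],[0.9,0.24,0,0,0,0,-1],[0.95,0.25,0,0,0,0,-1],[0.95,0.25,0,0,0,0,-1],[0.95,0.25,0,0,0,0,-1],[0.95,0.25,0,0,0,0,-1],[0.95,0.25,0,0,0,0,-1],[0.95,0.25,0,0,0,0,-1],[0.95,0.25,0,0,0,0,-1],[0.95,0.25,0,0,0,0,-1],[0.95,0.25,0,0,0,0,-1],[0.5,0.15,0,0,0,0,-1]])

```text
time_s: 12.28
ee_pos: [0.5414, -0.0102, 0.0399]
ee_rot: [0.664, 0.748, -0.0, -0.0]
wrist_force: [0.6, 0.1, -0.5]
opening: 0.213
finger_force: 39.1
```

```bash
python3 - <<'E'
from h import *
go([.5417,-.0094,.04],.117)
s=manip.get_state();p,d=manip.camera("wrist");cv2.imwrite("pics/w4.png",p);P=pose("wrist",s)
h=cv2.cvtColor(p,cv2.COLOR_BGR2HSV);m=cv2.inRange(h,(12,120,60),(30,255,255));
c=max(cv2.findContours(m,0,1)[0],key=cv2.contourArea);b=cv2.boundingRect(c);print(b)
K,M,o=P;v=b[1]+4;row=np.where(m[v])[0];u=int(row.mean());X=o+M@(np.linalg.inv(K)@[u,v,1])*d[v,u];th=.117
print("tube end",X,"jig",np.array([[np.cos(th),np.sin(th)],[-np.sin(th),np.cos(th)]])@(X[:2]-[.5549,.0314]))
E
```

```text
t 12.28 pos [ 0.5414 -0.0102  0.0399] shift [ 0.04  0.02 -0.01] shift after turn [ 0.04  0.02 -0.01] turn [-0.    0.    0.01] F [ 0.6  0.1 -0.5] op 0.213 ff 39.14779186248779
(252, 110, 55, 299)
tube end [0.53235168 0.06472022 0.08053852] jig [-0.01850458  0.03572456]
```

View pics/w4.png

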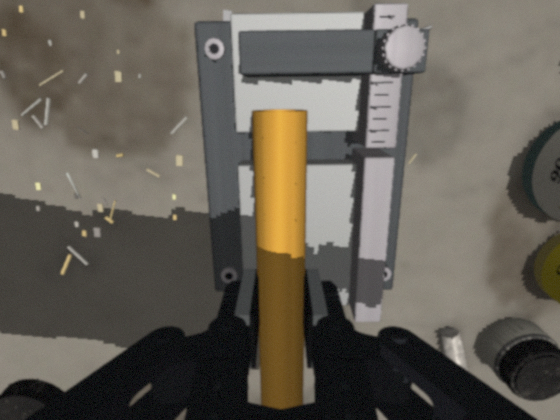

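The tube is held in line with the jig, its end at (280, 110). The stop's face is at row 75, about 1 cm ahead. I lower it onto the rests.

Call:
play_rows(commands=[[0,0,0.5,0,0,0,-1],[0,0,0.6,0,0,0,-1],[0,0,0.4,0,0,0,-1],[0,0,0.1,0,0,0,-1],[0,0,0.05,0,0,0,-1],[0,0,0,0,0,0,-1]])

```text
time_s: 13.08
ee_pos: [0.5415, -0.0116, 0.0071]
ee_rot: [0.664, 0.747, 0.0, 0.0]
wrist_force: [0.3, 0.0, -1.4]
opening: 0.213
finger_force: 39.2
```

```bash
python3 - <<'E'
from h import *
s=manip.get_state();p,d=manip.camera("wrist");K,M,o=pose("wrist",s);th=.117
cv2.imwrite("pics/w5.png",p);go([.5417,-.0094,.0054],.117)
v,u=np.mgrid[0:420,0:560];r=np.stack([u,v,np.ones_like(u)],-1)@np.linalg.inv(K).T*d[...,None]
X=o+r@M.T;J=(X[...,:2]-[.5549,.0314])@np.array([[np.cos(th),-np.sin(th)],[np.sin(th),np.cos(th)]])
z=X[...,2]
# stop block: points well above rest, not tube coloured
h=cv2.cvtColor(p,cv2.COLOR_BGR2HSV);tb=cv2.inRange(h,(12,120,60),(30,255,255))>0
for x in(-30,-20,-10,0,10):
    k=(abs(J[...,0]*1000-x)<2)&(z>.036)&(J[...,1]>.03)&(d>0)&~tb&(v<150)
    print(x,np.percentile(J[k][:,1]*1000,[0,5,50,95]).round(1) if k.any() else None, np.percentile(z[k]*1000,[5,95]).round(1) if k.any() else None)
k=tb&(d>0)&(J[...,1]>-.02);print("tube top z",np.percentile(z[k]*1000,[50,95]),"end y",np.percentile(J[k][:,1]*1000,[99,100]))
E
```

```text
t 13.12 pos [ 0.5416 -0.0116  0.0072] shift [0.11 0.02 0.09] shift after turn [0.11 0.02 0.09] turn [0. 0. 0.] F [-0.3  0.4 -1.6] op 0.215 ff 39.15227651596069
-30 [30.4 49.3 57.  64.2] [46.6 52.9]
-20 [49.3 49.5 57.2 64.6] [50.1 52.8]
-10 [30.  49.5 57.1 64.5] [44.1 52.8]
0 [49.6 49.8 57.5 64.7] [50.  52.8]
10 [49.7 49.9 57.6 64.8] [50.  52.8]
tube top z [47.19254111 48.86015302] end y [34.77102209 35.13200787]
```

Call:
play_rows(commands=[[0.3,0,0,0,0,0,-1],[0.3,0,0,0,0,0,-1],[0,0,0.04,0,0,0,-1],[0.03,0,0,0,0,0,-1],[0.03,0,0,0,0,0,-1]])

```text
time_s: 13.75
ee_pos: [0.5398, 0.0016, 0.0061]
ee_rot: [0.664, 0.747, -0.0, 0.0]
wrist_force: [-0.8, -0.4, -1.7]
opening: 0.216
finger_force: 39.2
```

Call:
play_rows(commands=[[0.03,0,0,0,0,0,-1],[0.03,0,0,0,0,0,-1]])

```text
time_s: 14.0
ee_pos: [0.5397, 0.0026, 0.0061]
ee_rot: [0.664, 0.747, -0.0, 0.0]
wrist_force: [0.1, -1.4, -1.2]
opening: 0.21
finger_force: 39.2
```

Call:
play_rows(commands=[[0.03,0,0,0,0,0,-1],[0.03,0,0,0,0,0,-1]])

```text
time_s: 14.25
ee_pos: [0.5397, 0.0026, 0.0062]
ee_rot: [0.665, 0.747, -0.001, 0.001]
wrist_force: [-0.4, -6.6, -2.0]
opening: 0.217
finger_force: 39.2
```

The stop is contacted (6.6 N). I ease off a little, set the tube down, and open part-way.

Call:
play_rows(commands=[[-0.03,0,0.03,0,0,0,-1],[0,0,0.02,0,0,0,-1],[0,0,0,0,0,0,-1]])

```text
time_s: 14.62
ee_pos: [0.5397, 0.0026, 0.0053]
ee_rot: [0.665, 0.747, -0.0, 0.001]
wrist_force: [-0.5, -5.8, 0.1]
opening: 0.216
finger_force: 39.3
```

Call:
play_rows(commands=[[0,0,0,0,0,0,-0.4],[0,0,0,0,0,0,-0.2],[0,0,0,0,0,0,-0.2],[0,0,-0.2,0,0,0,-0.2],[0,0,-0.5,0,0,0,-0.2],[0,0,-0.8,0,0,0,-0.2],[0,0,-0.8,0,0,0,-0.2]])

```text
time_s: 15.5
ee_pos: [0.5399, 0.0033, 0.0527]
ee_rot: [0.664, 0.747, 0.0, 0.0]
wrist_force: [0.3, -0.4, 0.3]
opening: 0.402
finger_force: 0.0
```

```bash
cat >> h.py <<'E'
def tube_in_jig(name,th=.117,f=None):
    s=manip.get_state();p,d=manip.camera(name)
    if f:cv2.imwrite(f,p)
    K,M,o=pose(name,s);v,u=np.mgrid[0:420,0:560];X=o+(np.stack([u,v,np.ones_like(u)],-1)@np.linalg.inv(K).T*d[...,None])@M.T
    J=(X[...,:2]-[.5549,.0314])@np.array([[np.cos(th),-np.sin(th)],[np.sin(th),np.cos(th)]])*1000;z=X[...,2]*1000
    h=cv2.cvtColor(p,cv2.COLOR_BGR2HSV);k=(cv2.inRange(h,(12,120,50),(30,255,255))>0)&(d>0)&(abs(J[...,0])<60)&(z>15)&(z<60)
    for y in range(-110,60,10):
        q=k&(abs(J[...,1]-y)<3)
        if q.sum()>5:
            w=q&(z>np.percentile(z[q],90)-1.5);print(y,"x",np.percentile(J[q][:,0],[1,99]).round(1),"ridge x",J[w][:,0].mean().round(1),"ztop",np.percentile(z[q],90).round(1))
    print("y ends",np.percentile(J[k][:,1],[.2,99.8]).round(1),"t",s["time_s"])
E
python3 -c "
from h import *
tube_in_jig('wrist',f='pics/w6.png');s=manip.get_state();print(s['ee_pos'],s['wrist_force'],s['opening'])"
```

```text
-100 x [-25.3  -8.5] ridge x -17.0 ztop 45.6
-90 x [-25.8  -8.2] ridge x -17.4 ztop 45.8
-80 x [-27.   -8.1] ridge x -17.2 ztop 45.8
-70 x [-26.8  -8.2] ridge x -17.5 ztop 45.8
-60 x [-26.6  -8.3] ridge x -17.7 ztop 45.9
-50 x [-26.5  -8.5] ridge x -17.7 ztop 45.8
-40 x [-26.9  -8.6] ridge x -17.8 ztop 45.8
-30 x [-26.8  -8.8] ridge x -18.1 ztop 45.7
-20 x [-27.2  -9. ] ridge x -18.2 ztop 45.8
-10 x [-27.   -9.1] ridge x -18.0 ztop 45.8
0 x [-27.4  -9.3] ridge x -18.2 ztop 45.8
10 x [-27.3  -8.9] ridge x -18.4 ztop 45.6
20 x [-27.8  -9. ] ridge x -18.5 ztop 45.8
30 x [-27.4  -9.2] ridge x -18.7 ztop 45.8
40 x [-27.7  -9.3] ridge x -18.5 ztop 45.8
50 x [-27.5  -9.4] ridge x -17.5 ztop 50.6
y ends [-99.9  49.5] t 15.5
[0.5414178  0.00319882 0.05466277] [1.16409735 0.05211116 1.53154696] 0.39589093043060464
```

The tube lies flat (top 45.8 mm) with its end at y 49.5 against the stop face at 49.4. Now lift clear, shut the fingers, and turn the tool a quarter.

Call:
play_rows(commands=[[0,0,-1,0,0,0,-0.2],[0,0,-0.8,0,0,-0.47,-1],[0,0,0,0,0,-1,-1],[0,0,0,0,0,-1,-1],[0,0,0,0,0,-1,-1],[0,0,0,0,0,-1,-1],[0,0,0,0,0,-1,-1],[0,0,0,0,0,-1,-1],[0,0,0,0,0,-1,-1],[0,0,0,0,0,-1,-1],[0,0,0,0,0,-1,-1],[0,0,0,0,0,-1,-1]])

```text
time_s: 17.05
ee_pos: [0.5398, 0.0033, 0.0877]
ee_rot: [-0.061, 0.998, -0.0, 0.0]
wrist_force: [0.5, 0.4, -0.2]
opening: 0.002
finger_force: 0.0
```

Call:
play_rows(commands=[[0.6,0,0,0,0,0,-1],[0.8,0,0,0,0,0,-1],[0.6,0,0,0,0,0,-1],[0,0,0,0,0,0,-1]])

```text
time_s: 17.55
ee_pos: [0.4987, -0.0013, 0.0873]
ee_rot: [-0.058, 0.998, 0.0, -0.0]
wrist_force: [0.5, 0.2, 0.2]
opening: 0.0
finger_force: 0.0
```

```bash
python3 -c "
from h import *
go([.5034,-.0018,.003],.117+np.pi/2)
tube_in_jig('wrist',f='pics/w7.png')"
```

```text
t 17.55 pos [ 0.4987 -0.0013  0.0873] shift [-0.23 -0.05  4.21] shift after turn [-0.23 -0.05  4.21] turn [ 0.   -0.   -0.01] F [0.5 0.2 0.2] op 0.0 ff 0.0
-100 x [-27.1  -9.5] ridge x -17.8 ztop 45.5
-90 x [-27.2  -9.4] ridge x -17.9 ztop 45.8
-80 x [-27.6  -9.2] ridge x -18.0 ztop 45.7
-70 x [-27.6 -11. ] ridge x -18.1 ztop 45.7
-60 x [-27.8 -10.7] ridge x -18.2 ztop 45.7
-50 x [-27.6 -10.8] ridge x -18.6 ztop 45.8
-40 x [-27.9 -24.6] ridge x -25.5 ztop 42.3
-10 x [-28.4 -24.4] ridge x -25.6 ztop 42.4
0 x [-28.2 -11.7] ridge x -18.9 ztop 45.6
10 x [-28.4 -11.3] ridge x -18.9 ztop 45.6
20 x [-28.4 -11.4] ridge x -18.9 ztop 45.6
30 x [-28.4 -13.1] ridge x -18.9 ztop 45.5
40 x [-28.7 -11.4] ridge x -19.0 ztop 45.6
50 x [-28.6  -4.2] ridge x -19.6 ztop 46.0
y ends [-100.6   49.4] t 17.55
```

View pics/w7.png

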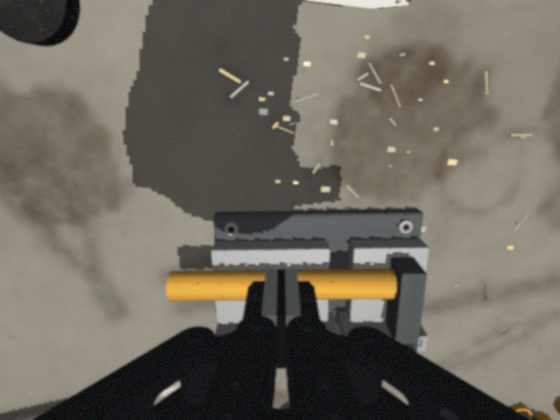

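The tube still lies against the stop (end at (395, 285)), and the fingers at (280, 300) are in front of it. I descend and roll it to the fence.

Call:
play_rows(commands=[[0,0,0.7,0,0,0,-1],[0,0,0.9,0,0,0,-1],[0,0,0.9,0,0,0,-1],[0,0,0.9,0,0,0,-1],[0,0,0.6,0,0,0,-1],[0,0,0.2,0,0,0,-1],[-0.3,0,0,0,0,0,-1],[-0.4,0,0,0,0,0,-1],[-0.2,0,0,0,0,0,-1]])

```text
time_s: 18.73
ee_pos: [0.5193, 0.0007, 0.0037]
ee_rot: [-0.059, 0.998, -0.0, 0.001]
wrist_force: [-1.4, 0.4, 1.0]
opening: -0.003
finger_force: 0.6
```

Call:
play_rows(commands=[[-0.1,0,0,0,0,0,-1],[-0.1,0,0,0,0,0,-1],[-0.1,0,0,0,0,0,-1],[-0.1,0,0,0,0,0,-1],[-0.1,0,0,0,0,0,-1],[-0.1,0,0,0,0,0,-1],[-0.1,0,0,0,0,0,-1],[-0.1,0,0,0,0,0,-1],[-0.1,0,0,0,0,0,-1],[-0.1,0,0,0,0,0,-1],[-0.1,0,0,0,0,0,-1],[-0.1,0,0,0,0,0,-1]])

```text
time_s: 20.23
ee_pos: [0.5417, 0.0036, 0.0031]
ee_rot: [-0.059, 0.998, -0.0, 0.0]
wrist_force: [0.2, 0.0, -0.1]
opening: -0.0
finger_force: 0.1
```

```bash
python3 -c "
from h import *
go([.5034,-.0018,.003],.117+np.pi/2)
tube_in_jig('wrist',f='pics/w8.png')"
```

```text
t 20.23 pos [0.5417 0.0036 0.0031] shift [ 1.93 -0.05  0.01] shift after turn [ 1.93 -0.05  0.01] turn [-0.  0.  0.] F [ 0.2  0.  -0.1] op -0.0 ff 0.10399826802313328
-100 x [-4.2 11.4] ridge x 4.9 ztop 45.6
-90 x [-4.5 10.3] ridge x 4.5 ztop 45.7
-80 x [-4.7  3.7] ridge x 1.1 ztop 44.8
-70 x [-4.8 -1.7] ridge x -2.5 ztop 41.5
-60 x [-5.  -3.2] ridge x -4.2 ztop 38.5
-50 x [-5.1 -2. ] ridge x -3.0 ztop 41.5
-10 x [-5.7 -3.8] ridge x -5.1 ztop 38.2
0 x [-5.7 -2.3] ridge x -3.2 ztop 41.9
10 x [-5.6 -3.8] ridge x -4.8 ztop 39.0
20 x [-5.6 -0.8] ridge x -2.6 ztop 43.0
30 x [-5.8  4.3] ridge x 1.2 ztop 45.2
40 x [-5.8 10.5] ridge x 3.5 ztop 45.5
50 x [-5.9 15.2] ridge x 3.5 ztop 45.5
y ends [-100.2   49.9] t 20.225
```

Call:
play_rows(commands=[[-0.08,0,0,0,0,0,-1],[-0.06,0,0,0,0,0,-1],[-0.05,0,0,0,0,0,-1],[-0.04,0,0,0,0,0,-1],[-0.03,0,0,0,0,0,-1],[0,0,0,0,0,0,-1]])

```text
time_s: 21.02
ee_pos: [0.5468, 0.0042, 0.0031]
ee_rot: [-0.059, 0.998, 0.0, 0.0]
wrist_force: [-0.2, 0.0, 0.0]
opening: -0.001
finger_force: 0.0
```

Call:
play_rows(commands=[[-0.03,0,0,0,0,0,-1],[-0.03,0,0,0,0,0,-1],[0,0,0,0,0,0,-1]])

```text
time_s: 21.4
ee_pos: [0.5472, 0.0043, 0.003]
ee_rot: [-0.059, 0.998, -0.0, -0.001]
wrist_force: [-3.1, -0.8, 1.7]
opening: -0.004
finger_force: 1.4
```

The tube is at the fence (3 N). I back off, rise, and tilt the fingers 45°.

Call:
play_rows(commands=[[0.1,0,0,0,0,0,-1],[0.3,0,0,0,0,0,-1],[0,0,-0.7,0,0,0,-1],[0,0,-1,0,0,0,-1],[0,0,-1,0,0,0,-1],[0,0,-0.8,0,-0.74,0,-1],[0,0,0,0,-0.9,0,-1],[0,0,0,0,-0.9,0,-1],[0,0,0,0,-0.9,0,-1],[0,0,0,0,-0.9,0,-1],[0,0,0,0,-0.9,0,-1],[0,0,0,0,0,0,-1]])

```text
time_s: 22.9
ee_pos: [0.5387, 0.0032, 0.0692]
ee_rot: [-0.053, 0.93, 0.022, 0.363]
wrist_force: [-0.9, -0.7, -0.7]
opening: 0.002
finger_force: 0.0
```

```bash
cat >> h.py <<'E'
def tilt_go(jx,jy,z,th=.117):
    s=manip.get_state();M=R.from_quat(s["ee_rot"]).as_matrix();Rj=np.array([[np.cos(th),-np.sin(th)],[np.sin(th),np.cos(th)]])
    w=np.r_[Rj@[jx/1000,jy/1000]+[.5549,.0314],z/1000];J=lambda v:np.r_[Rj.T@v[:2],v[2]].round(3)
    print("tcp jig mm",J((np.array(s["ee_pos"])-[.5549,.0314,0])*1000),"shift",((w-s["ee_pos"])@M/.02).round(2),"tool x,y,z in jig",J(M[:,0]),J(M[:,1]),J(M[:,2]),"F jig",J(np.array(s["wrist_force"])),"t",s["time_s"])
E
python3 -c "
from h import *
tilt_go(-8,-27,54)
tube_in_jig('wrist',f='pics/w9.png')"
```

```text
tcp jig mm [-19.347 -26.143  69.166] shift [ 0.1  -0.04  0.94] tool x,y,z in jig [-0.735  0.003 -0.678] [0.002 1.    0.003] [ 0.678  0.001 -0.735] F jig [-1.006 -0.545 -0.74 ] t 22.9
-100 x [ 1. 13.] ridge x 8.7 ztop 45.4
-90 x [ 0.7 11.8] ridge x 8.1 ztop 45.2
-80 x [ 0.4 13.1] ridge x 8.6 ztop 45.4
-70 x [ 0.6 12.6] ridge x 8.5 ztop 45.2
-60 x [ 0.4 12. ] ridge x 7.9 ztop 45.3
-50 x [ 0.3 11.7] ridge x 7.9 ztop 45.2
-40 x [ 0.3 11.8] ridge x 7.8 ztop 45.1
-30 x [-0.2 12. ] ridge x 7.8 ztop 45.2
-20 x [-0.1 11.5] ridge x 7.6 ztop 45.3
-10 x [-0.4 10.9] ridge x 7.2 ztop 45.1
0 x [-0.3 11.4] ridge x 7.4 ztop 45.1
10 x [-0.5 10.7] ridge x 7.1 ztop 45.2
20 x [-0.5 11.1] ridge x 6.9 ztop 45.1
30 x [-0.9 11.3] ridge x 7.0 ztop 45.1
40 x [-1. 11.] ridge x 7.0 ztop 45.2
50 x [-1.2 16.2] ridge x 7.3 ztop 45.3
y ends [-99.8  49.8] t 22.9
```

Call:
play_rows(commands=[[0.1,-0.04,0.5,0,-0.28,0,-1],[0,0,0.5,0,0,0,-1],[0,0,0.6,0,0,0,-1],[0,0,0.5,0,0,0,-1],[0,0,0.3,0,0,0,-1],[0,0,0,0,0,0,-1]])

```text
time_s: 23.7
ee_pos: [0.5738, 0.0062, 0.0352]
ee_rot: [-0.054, 0.921, 0.023, 0.385]
wrist_force: [1.0, -0.5, -0.4]
opening: -0.003
finger_force: 0.0
```

```bash
python3 -c "
from h import *
tilt_go(22.7,-27,23.3)
p,_=manip.camera('wrist');cv2.imwrite('pics/w10.png',p)"
```

```text
tcp jig mm [ 15.832 -27.226  35.191] shift [0.18 0.01 0.66] tool x,y,z in jig [-0.703  0.001 -0.711] [0.    1.    0.001] [ 0.711  0.001 -0.703] F jig [ 0.971 -0.621 -0.443] t 23.7
```

View pics/w10.png

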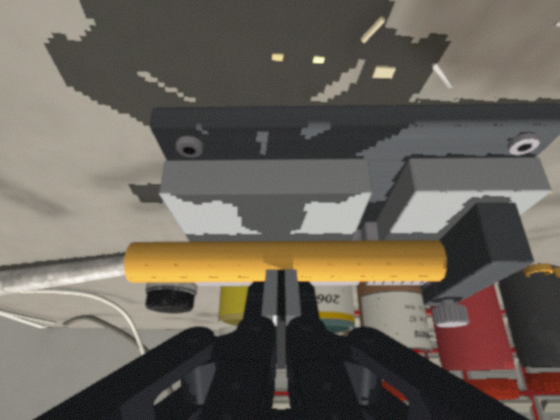

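Tube end at (443, 262) is still at the stop, and the fingers at (282, 275) point at the tube. Final approach in small steps.

Call:
play_rows(commands=[[0.18,0,0.2,0,0,0,-1],[0,0,0.2,0,0,0,-1],[0,0,0.1,0,0,0,-1],[0,0,0.05,0,0,0,-1],[0,0,0,0,0,0,-1]])

```text
time_s: 24.38
ee_pos: [0.5781, 0.0066, 0.0254]
ee_rot: [-0.053, 0.921, 0.023, 0.385]
wrist_force: [-6.6, -1.5, 8.1]
opening: 0.001
finger_force: 4.8
```

Call:
play_rows(commands=[[0,0,0.03,0,0,0,-1],[0,0,0.03,0,0,0,-1],[0,0,0,0,0,0,-1]])

```text
time_s: 24.75
ee_pos: [0.5783, 0.0066, 0.0252]
ee_rot: [-0.053, 0.921, 0.023, 0.385]
wrist_force: [-15.4, -2.4, 20.0]
opening: -0.003
finger_force: 12.3
```

Call:
play_rows(commands=[[0,0,0.03,0,0,0,-1],[0,0,0.03,0,0,0,-1],[0,0,0,0,0,0,-1]])

```text
time_s: 25.12
ee_pos: [0.5784, 0.0067, 0.025]
ee_rot: [-0.053, 0.921, 0.022, 0.385]
wrist_force: [-24.1, -4.1, 31.5]
opening: 0.002
finger_force: 20.2
```

Contact came early, and the last steps overshot to 40 N. I ease back to about 10 N.

Call:
play_rows(commands=[[0,0,-0.06,0,0,0,-1],[0,0,-0.055,0,0,0,-1],[0,0,0,0,0,0,-1],[0,0,0,0,0,0,-1]])

```text
time_s: 25.62
ee_pos: [0.5782, 0.0066, 0.0253]
ee_rot: [-0.053, 0.921, 0.023, 0.385]
wrist_force: [-8.7, -0.6, 10.5]
opening: 0.003
finger_force: 6.5
```

```bash
python3 -c "
from h import *
tilt_go(22.7,-27,23.3)
tube_in_jig('wrist',f='pics/w11.png')"
```

```text
tcp jig mm [ 20.238 -27.341  25.341] shift [-0.01  0.02  0.16] tool x,y,z in jig [-0.703  0.001 -0.711] [0.001 1.    0.001] [ 0.711 -0.    -0.703] F jig [-8.703  0.378 10.502] t 25.625
-100 x [ 0.9 11.3] ridge x 7.8 ztop 44.8
-90 x [ 0.7 13. ] ridge x 8.6 ztop 45.1
-80 x [ 0.5 13.5] ridge x 8.6 ztop 45.1
-70 x [ 0.4 12.9] ridge x 8.5 ztop 45.2
-60 x [ 0.2 11.7] ridge x 7.5 ztop 44.9
-50 x [-0.  11.7] ridge x 7.4 ztop 44.8
-40 x [-23.3   5.8] ridge x -16.9 ztop 46.3
-30 x [-6.2  6.5] ridge x 0.5 ztop 33.9
-20 x [-6.5  6.6] ridge x -0.1 ztop 38.5
-10 x [-0.4  9.7] ridge x 6.0 ztop 44.2
0 x [-0.6 10.2] ridge x 6.3 ztop 44.6
10 x [-0.7 10.9] ridge x 6.7 ztop 44.8
20 x [-1. 10.] ridge x 6.2 ztop 44.7
30 x [-1.1 10.2] ridge x 6.1 ztop 44.7
40 x [-0.9 10.6] ridge x 6.1 ztop 44.7
50 x [-1.2 16.9] ridge x 8.3 ztop 45.2
y ends [-99.9  49.9] t 25.625
```

Call:
play_rows(commands=[[-0.01,0,-0.015,0,0,0,-1],[0,0,0,0,0,0,-1],[0,0,0,0,0,0,-1]])

```text
time_s: 26.05
ee_pos: [0.5781, 0.0066, 0.0254]
ee_rot: [-0.053, 0.921, 0.023, 0.385]
wrist_force: [-6.4, -0.6, 7.2]
opening: -0.0
finger_force: 4.5
```

```bash
python3 -c "
from h import *
tilt_go(22.7,-27,23.3)
p,_=manip.camera('wrist');cv2.imwrite('pics/w12.png',cv2.resize(p[170:330,330:530],None,fx=4,fy=3.7,interpolation=2))"
```

```text
tcp jig mm [ 20.158 -27.324  25.372] shift [-0.02  0.02  0.16] tool x,y,z in jig [-0.703  0.001 -0.711] [0.001 1.    0.001] [ 0.711  0.    -0.703] F jig [-6.455  0.189  7.199] t 26.05
```

View pics/w12.png

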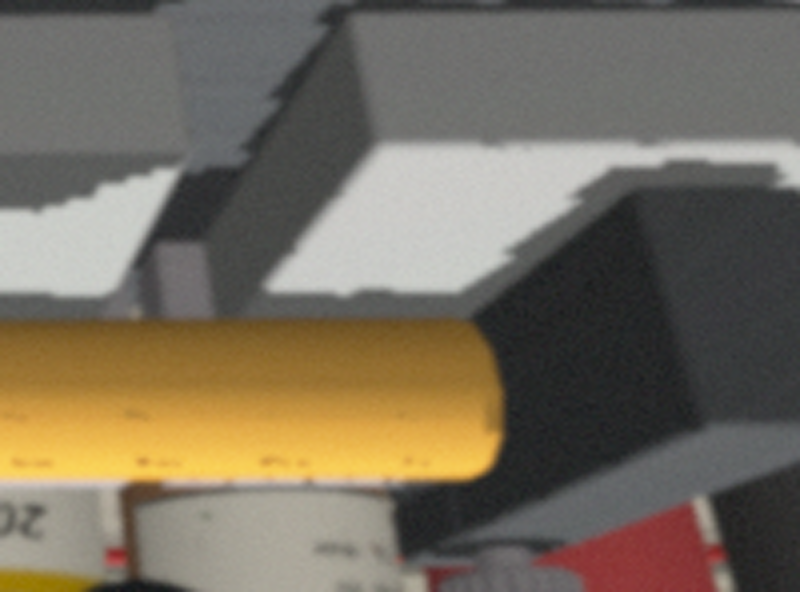

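The tube end at (500, 410) in the crop sits flush on the dark stop face. The push reads 9.7 N at 48° down, so I hand in.

```bash
python3 -c "
from rig import manip
print(manip.hand_in())"
```

```text
the job is handed in; nothing more can be done
None
```

The tube lies across both rests with one end on the length stop, held against the fence by a slanting push of about 9.7 N at 48° down, and the job was handed in at about 26 s; the push briefly overshot to about 40 N before I eased it back, and no verdict came back.

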